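# Seat the cone filter in its pour-over dripper

## Robot

A 7-joint arm with a two-finger parallel gripper is mounted at the origin on the work surface. World frame = base frame: x ahead of the robot, y to its left, z up, the work surface at z = 0. Lengths are in m, angles in degrees, forces in N, time in s.
With the tool pointing down it reaches from about 0.4 to 0.875 m from the base axis. Payload 6.5 kg.
Tool frame: the origin (TCP) lies at the very end of the fingers, on their centre line; the grasp point (between the pads) lies 19 mm behind it; y points along the fingers, z is the direction in which the jaws open and shut, and the axes are right-handed (so a half turn about y gives the same grasp; the last joint's range is limited). The gripper opens to 85 mm and grips with 20 to 120 N. Pads are 22 mm wide; open, the fingers measure 114 mm over their backs; the gripper's body (76 mm by 85 mm) begins 54 mm behind the grasp point. The pads swing forward as they close: fully open they stand 13 mm farther back than shut.
Start: joints at [62.613, 30.733, -0.252, 88.115, 0.149, 61.152, -4.079], TCP at [0.26, -0.596, 0.231] pointing down, gripper open.
Joint ranges: [-154.64, 154.64], [-21.42, 123.67], [-72.66, 72.17], [13.99, 137.28], [-74.86, 254.86], [10.95, 109.41], [-158.01, 158.01]. Speed limits (degrees/s): [136.94, 136.94, 180, 180, 180, 180, 180].

## Interface

Orientations are given as a 3x3 rotation matrix whose columns are the frame's x, y, z axes.
In Python, from rig import robot gives the robot as it stands.
- The arm moves only by the tool move_arm, never from a script. Its argument "motion" is a list of rows, each a list of 6 numbers: the shift along the tool's x, y, z scaled (see below), then the turn, a rotation vector about the tool's x, y, z scaled (see below). A call has 1 to 5 rows; each row is the pose to reach, as a shift and turn from the pose commanded when the call began, along the tool's axes at that moment; what a row does not reach only later rows make up. The controller multiplies each number of a shift by 200 mm and each number of a turn by pi/2 rad. A row lasts 1/8 s, in which the tool goes at most 62.5 mm and 10.7 degrees, less where a joint would pass 70% of its speed; a pose out of reach is approached as far as the arm can. A call with a number of a shift or a turn outside -1 to 1 is refused whole. A call with a gripper value outside its range is refused whole. "hand" is the gripper command: -1 is fully open, 1 is shut, values between are in proportion, set as the call begins (left out, the last holds). The fingers move at their own pace and stop on an object; "grip_force" is the grip in N (left out, the last holds). Time passes only in rows, so rows that repeat a pose let the fingers close. It gives the time, the measured TCP pose, the force and the opening at its end, in the units of the state.
- robot.get_obs(): the state, without advancing time (a new reading comes with each control period).
- robot.snapshot(name): name is "scene" or "top" or "wrist"; returns a dict with "color" (384x512x3 uint8, red, green, blue), "vfov" (degrees; the focal length in pixels is half the picture's height over the tangent of half this angle, whatever the lens; pixels are square), "cx", "cy" (the principal point, pixels), "dist" ([k1, k2, p1, p2, k3] as OpenCV has them; the pictures are not rectified), "R" (3x3) and "t" (3): a world point X has camera coordinates R X + t. Camera axes: x right, y down, z forward; pixel columns grow to the right and rows downward; lengths in m; the calibration is good to about 2 mm. A picture is of the moment at which its call begins. There is no depth.
- robot.job_done(): hands the job in, once; it reports no verdict.
Trained networks look in a picture, given as the dict that the camera call returned (one of the last four; its "shot" number tells which), for a name from the list of things; names that differ only in an ending like _2 or _b are one class to them, and where a whole thing is asked for, a point or a joint stands for the part that bears it (a point fixed in the world has none). Each returns a list of dicts, best first, with "conf" (0 to 1); they miss things now and then, are a little off and sometimes report something else, mostly with a low value. They report only what shows in the picture. A call takes as long as a camera call. They do not tell look-alikes from the thing itself.
- robot.recognise(picture, target): "xyz" ([x, y, z] in m, in world coordinates, good to about 4 mm: the middle of the surface that is visible of it).
- robot.cut_out(picture, target): "mask" (384x512 bool, what is visible of it).
The state is a dict: "time_s": time; "joint_pos": joint angles; "joint_velocities": joint speeds; "joint_efforts": joint torques, N m; "tool_pos": TCP position; "tool_rot": TCP orientation; "force": force on the tool from outside, world axes, zero at the start; "ft_torque": the same for the moment, N m; "finger_gap": opening from 0.0 (shut) to 1.0 (fully open).
Only numpy, scipy, OpenCV 4.12 (cv2) and the standard library are available. Lean on these libraries where they do the work, as an engineer would, in place of code of your own. Each camera call takes 0.05 s, during which the arm holds its last target.

## Task

The coffee cart is being set up for filter coffee. Pick up the cone-shaped steel filter (the wooden bar across its top is there to hold it by) and lower it (do not drop it) into the cone-shaped white dripper on the wooden stand, so that it sits fully home and level with its rim resting on the dripper's rim, then let go. The straight-sided, flat-bottomed filter and the straight-sided dripper are for another brew: leave that filter standing where it is.

Things in the scene. Friction and masses are not known exactly. Their poses are not given: they have to be found in the camera images.
- cone_filter: Loose hollow steel cone, 0.15 kg, upright; foot 40 mm wide, 76 mm at height 60, where a flat rim flange (94 mm wide, heights 60-63 mm) rings the mouth. Dark wooden grip bar (96 long, 14 wide, 12 high) on thin end stems crosses above the mouth, centre 98 mm above the foot on the axis, 29 mm free under it. Origin: centre of foot's underside; z up the axis, x along the bar (grip it across y).
- cone_dripper_mouth (a point): Centre of the mouth, at rim level, of the cone-shaped white dripper, 130 mm above the table; z up. Inside 84 mm wide at the rim (94 outside), narrowing to 48 mm at 60 mm depth, open below; on a fixed wooden stand 150 x 146 mm, 78 mm high, a dark cup beneath. Home: the filter's flange lies on this rim, its origin 60 mm below this point, about 3 mm play all round.
- tub_filter: The wrong filter, to be left alone: same steel, 94 mm rim flange and wooden bar, but a straight-sided flat-bottomed tub, 73 mm wide, flange 45 to 48 mm and bar centre 83 mm above the foot. Loose, upright on the table. Origin: centre of its underside, z up, x along the bar.
- tub_dripper_mouth (a point): Centre of the mouth, at rim level, of the wrong dripper, 130 mm above the table: white and on a like fixed stand, but straight-sided, about 84 mm wide inside all the way down. z up.
Not all that is in view belongs to the job. Leave any purple or yellow look-alike of the cone_filter alone.

How it is judged (in metres and radians):
At the end, for the whole second after the job is handed in: The cone filter stands still in the cone-shaped dripper: its foot's centre within 10 mm of the dripper's axis and at least 52 mm below the dripper's rim (60 mm is fully home), its axis within 0.17 rad (about 10 degrees) of vertical (horizontal distance between cone_filter and cone_dripper_mouth below 0.01 m and z of cone_filter in the frame of cone_dripper_mouth below -0.052 m and angle between cone_filter's own z axis and vertical below 0.17 rad and linear speed of cone_filter below 0.03 m/s); the robot touches nothing.
It fails at once if the straight-sided tub filter is moved more than 40 mm or tipped over (distance of tub_filter from where it was at the start of the episode above 0.04 m or angle between tub_filter's own z axis and vertical above 0.5 rad).
It fails at once if the cone filter is dropped into the dripper (faster than 0.9 m/s while within 70 mm above its seated height and 30 mm of the axis: a fall of more than about 40 mm) (horizontal distance between cone_filter and cone_dripper_mouth below 0.03 m and z of cone_filter in the frame of cone_dripper_mouth below 0.01 m and linear speed of cone_filter above 0.9 m/s).
It also fails if it takes over 38 s, if anything falls off the work surface, if the arm or the gripper's body presses on something with over 40 N, if the wrist force passes 120 N, or if a joint passes its speed limit or range.

## Working session

There is one attempt and no reset: what is moved stays moved. The work goes in short steps, Python scripts to look and compute and a tool call to move; the robot and the scene stay as the last step left them, time stands still between calls to the robot, and variables do not carry over. Pictures are saved under pics/ and viewed, and the job is handed in when it is done.

Besides the shell and the picture viewer there is one more tool, called after "Emit:" as name([rows], argument=value, ...), one row to a line, values as JSON. move_arm: Moves the arm, as the interface text tells. Its arguments: {"type":"object","properties":{"motion":{"type":"array","items":{"type":"array","items":{"type":"number","minimum":-1,"maximum":1}}},"hand":{"type":"number"},"grip_force":{"type":"number"}},"required":["motion"]}

```bash
ls; mkdir -p pics; python3 - <<'E'
from rig import robot
import cv2,numpy as np
o=robot.get_obs();print({k:np.round(v,3).tolist() for k,v in o.items()})
for n in("scene","top"):
    s=robot.snapshot(n);cv2.imwrite(f"pics/{n}0.png",s["color"][:,:,::-1]);print(n,s["vfov"],s["shot"],np.round(s["R"],3).tolist(),np.round(s["t"],3))
    for t in("cone_filter","tub_filter","cone_dripper_mouth","tub_dripper_mouth"):
        try:print(t,[(np.round(r["xyz"],3).tolist(),round(r["conf"],2)) for r in robot.recognise(s,t)])
        except Exception as e:print(t,e)
print(robot.get_obs()["time_s"])
E
```

```text
pics
{'time_s': 0.0, 'joint_pos': [62.612, 30.777, -0.253, 88.171, 0.149, 61.151, -4.08], 'joint_velocities': [-0.111, -0.045, -0.04, 0.031, 0.038, -0.061, 0.019], 'joint_efforts': [0.001, -58.34, 1.049, -25.91, 0.012, 0.01, -0.0], 'tool_pos': [0.26, -0.595, 0.23], 'tool_rot': [[-0.916, -0.001, 0.4], [-0.4, 0.002, -0.916], [0.0, -1.0, -0.002]], 'force': [-0.503, -0.635, 0.196], 'ft_torque': [-0.01, -0.032, 0.003], 'finger_gap': 1.0}
scene 57.25631699157591 1 [[0.742, 0.67, 0.014], [0.511, -0.552, -0.659], [-0.434, 0.496, -0.752]] [-0.359 -0.143  1.192]
cone_filter [([0.447, 0.22, 0.06], 0.8), ([0.198, 0.337, 0.059], 0.75), ([0.286, 0.204, 0.059], 0.74)]
tub_filter [([0.45, -0.005, 0.036], 0.62)]
cone_dripper_mouth [([0.656, 0.162, 0.079], 0.79)]
tub_dripper_mouth []
top 48.86359338623161 2 [[-0.103, -0.995, -0.005], [-0.974, 0.102, -0.203], [0.202, -0.016, -0.979]] [0.1   0.445 1.012]
cone_filter [([0.197, 0.35, 0.062], 0.96), ([0.452, 0.221, 0.063], 0.76), ([0.292, 0.208, 0.063], 0.76)]
tub_filter [([0.45, 0.003, 0.048], 0.57)]
cone_dripper_mouth [([0.629, 0.196, 0.08], 0.68)]
tub_dripper_mouth [([0.632, -0.187, 0.076], 0.65)]
0.5
```

View pics/scene0.png

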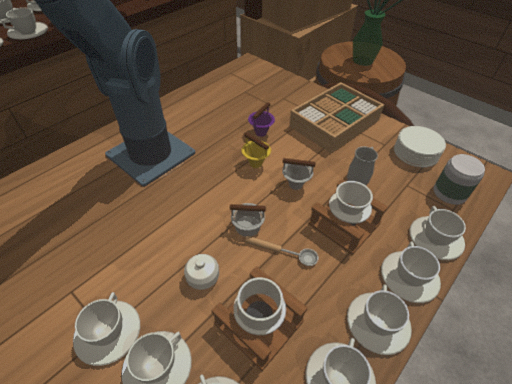

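View pics/top0.png

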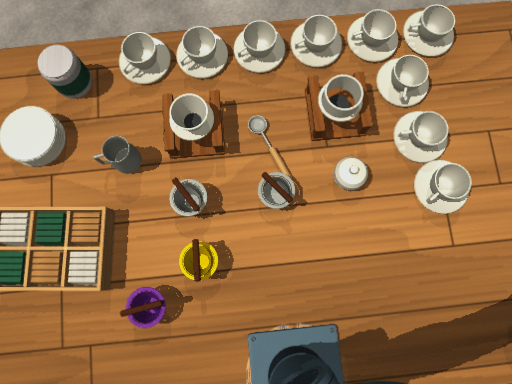

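Candidates for the cone filter, in top-view pixels: steel (187,196), steel (277,190), yellow (198,260) and purple (145,307). For the drippers: (191,117) and (341,98). Next, close crops to check.

```bash
python3 - <<'E'
import cv2,numpy as np
s=cv2.imread("pics/scene0.png");t=cv2.imread("pics/top0.png")
c=lambda im,x,y,w=45:cv2.resize(im[y-w:y+w,x-w:x+w],(380,290),interpolation=cv2.INTER_CUBIC) if 0 else cv2.resize(im[y-34:y+34,x-w:x+w],(390,295),interpolation=cv2.INTER_CUBIC)
cv2.imwrite("pics/crops.png",np.vstack([np.hstack([c(s,298,172),c(s,247,218)]),np.hstack([c(t,187,196),c(t,191,117)])]))
cv2.imwrite("pics/crops2.png",np.hstack([c(s,350,205),c(s,260,305)]))
E
```

```text
(no output)
```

View pics/crops.png

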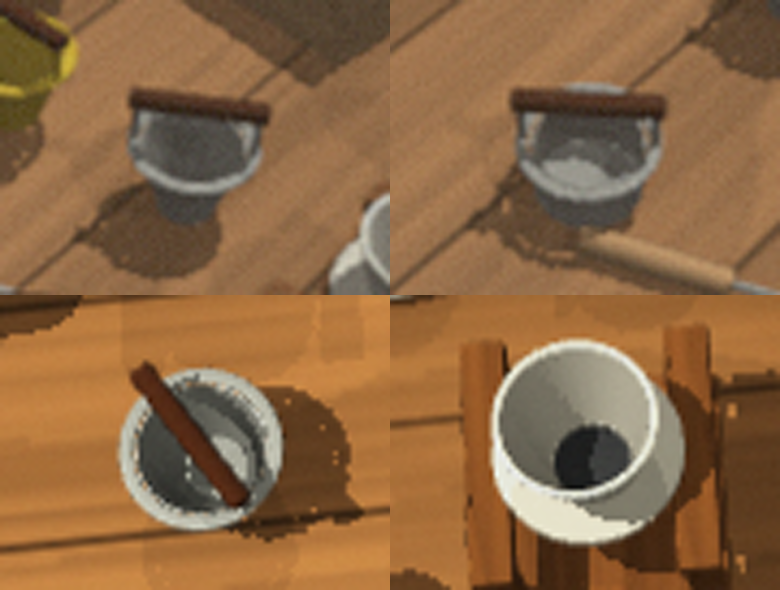

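View pics/crops2.png

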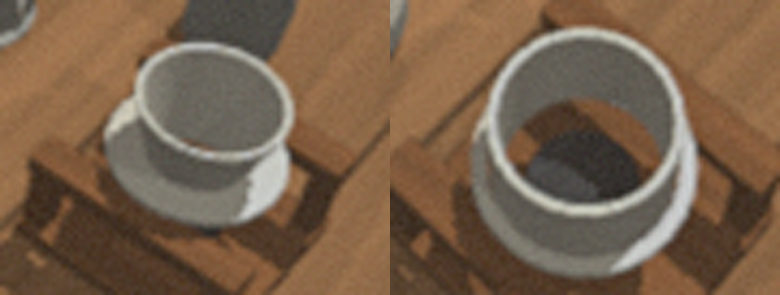

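Chosen: the tapered filter at scene (298,172) / top (187,196), and the tapered dripper at scene (350,197) / top (191,117). Now I'll fit their poses from the rim extents and bar ends.

```bash
cat > h.py <<'E'
import cv2,numpy as np
from scipy.optimize import least_squares
def K(s):
    f=s["color"].shape[0]/2/np.tan(np.radians(s["vfov"])/2)
    return np.array([[f,0,s["cx"]],[0,f,s["cy"]],[0,0,1.]])
def proj(s,X):
    X=np.atleast_2d(np.asarray(X,float))
    return cv2.projectPoints(X,cv2.Rodrigues(np.asarray(s["R"],float))[0],np.asarray(s["t"],float),K(s),np.asarray(s["dist"],float))[0][:,0]
A=np.linspace(0,2*np.pi,180)
def circ(x,y,z,r): return np.c_[x+r*np.cos(A),y+r*np.sin(A),0*A+z]
def ext(p): return np.array([p[:,0].min(),p[:,0].max(),p[:,1].min(),p[:,1].max()])
def bar(x,y,a,z=.104,L=.048,w=.007):
    c,s=np.cos(a),np.sin(a)
    return np.array([[x+c*u-s*v,y+s*u+c*v,z] for u,v in((L,w),(L,-w),(-L,-w),(-L,w))])
def px(o,d,s=(390/90,295/68)): return [(d[0]+.5)/s[0]-.5+o[0],(d[1]+.5)/s[1]-.5+o[1]]
E
cat > m1.py <<'E'
from rig import robot
from h import *
import pickle
T=robot.snapshot("top");S=robot.snapshot("scene")
def e(o,l,r,t,b):
    a=px(o,(l,t));c=px(o,(r,b));return np.array([a[0],c[0],a[1],c[1]])
dT=e((146,83),100,270,43,205);dS=e((305,171),134,293,42,162)
for views in ([T],[S],[T,S]):
    f=lambda p:np.concatenate([ext(proj(v,circ(p[0],p[1],.13,.047)))-(dT if v is T else dS) for v in views])
    r=least_squares(f,[.64,.19]);print("dripper",r.x.round(4),r.fun.round(1))
D=r.x
fT=e((142,162),120,283,73,233);fS=e((253,138),128,263,0,195)
bT=np.array([px((142,162),(143,75)),px((142,162),(236,205))]);bS=np.array([px((253,138),(130,98)),px((253,138),(270,110))])
def barc(p): 
    c,s=np.cos(p[2]),np.sin(p[2]);return np.array([[p[0]+k*.047*c,p[1]+k*.047*s,.1] for k in(1,-1)])
for views in ("T","S","TS"):
    def f(p):
        o=[]
        if "T" in views:o+=list(ext(proj(T,circ(p[0],p[1],.062,.047)))-fT)+list((proj(T,barc(p))-bT).ravel())
        if "S" in views:
            q=ext(proj(S,circ(p[0],p[1],.062,.047)))-fS;o+=list(q[[0,1,3]])+list((proj(S,barc(p))-bS).ravel())
        return np.array(o)
    R=[least_squares(f,[.45,.22,a]) for a in(-2,-1,0,1,2,3)];r=min(R,key=lambda q:q.cost);print("filter",r.x.round(4),np.degrees(r.x[2]),r.fun.round(1))
F=r.x
for n,s,c in(("T",T,(187,157)),("S",S,(325,185))):
    im=cv2.resize(s["color"][:,:,::-1],None,fx=5,fy=5,interpolation=cv2.INTER_CUBIC)
    for P in(circ(*D,.13,.047),circ(*D,.13,.042),circ(F[0],F[1],.063,.047),bar(*F),circ(F[0],F[1],0,.02)):
        cv2.polylines(im,[np.int32((proj(s,P)+.5)*5)],True,(0,0,255),1)
    cv2.imwrite(f"pics/ov{n}.png",im[(c[1]-60)*5:(c[1]+60)*5,(c[0]-60)*5:(c[0]+60)*5])
a=cv2.imread("pics/ovT.png");b=cv2.imread("pics/ovS.png");cv2.imwrite("pics/ov.png",cv2.resize(np.hstack([a,b]),(800,400)))
E
python3 m1.py
```

```text
dripper [0.6458 0.1945] [ 0.1 -0.1  0.3 -0.3]
dripper [0.6467 0.194 ] [-0.1  0.1  0.2 -0.2]
dripper [0.6462 0.1944] [ 0.1 -0.   0.1 -0.4 -0.2 -0.   0.1 -0.4]
filter [0.451  0.2199 0.5318] 30.470619136148567 [-0.4  0.1 -0.3  0.3 -0.3 -0.7  0.6  0.6]
filter [0.4519 0.2205 3.7659] 215.76970898731628 [-0.2 -0.1 -0.3  0.2  0.1  0.1  0.1]
filter [ 0.4506  0.2202 -0.2461] -14.102714279119155 [ -0.5   0.   -0.1   0.5  14.1  -4.1 -14.3   4.4  -0.6  -0.5  -0.4  26.1
  10.9 -26.2 -10.4]
```

View pics/ov.png

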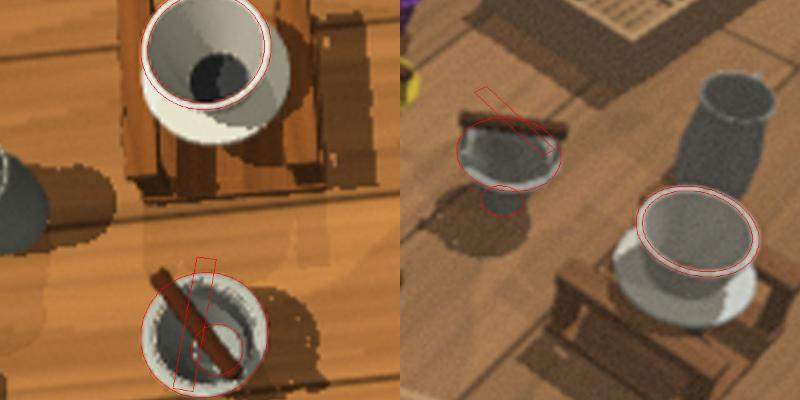

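Both views agree to about 1 mm: dripper at (0.646, 0.194) and filter at (0.451, 0.220). The bar yaw fit paired the two views' bar ends in opposite order, so it needs fixing: 30.5° from the top view against 35.8° from the scene view. I'll put the moves helper together as well.

```bash
cat > plan.py <<'E'
import numpy as np
from scipy.spatial.transform import Rotation as Ro
def plan(R0,p0,p1,jaw=None):
    R0=np.asarray(R0);d=R0.T@(np.asarray(p1)-p0)/.2
    t=np.zeros(3)
    if jaw is not None:
        a=np.radians(jaw);z=np.array([np.cos(a),np.sin(a),0]);y=np.array([0,0,-1.]);R1=np.c_[np.cross(y,z),y,z]
        t=Ro.from_matrix(R0.T@R1).as_rotvec()/(np.pi/2)
    return d.round(3).tolist(),t.round(4).tolist(), round(np.linalg.norm(d)*200/62.5,2)
E
sed -i 's/bS=np.array(\[\(.*\),\(px((253,138),(270,110))\)\])/bS=np.array([\2,\1])/' m1.py; sed -i 's/^F=r.x/F=r.x;print(np.degrees(F[2]))/' m1.py; python3 m1.py | tail -3
python3 - <<'E'
from rig import robot
from plan import plan
o=robot.get_obs();print(o["time_s"],plan(o["tool_rot"],o["tool_pos"],[.42,-.38,.27],-57))
E
```

```text
filter [0.4514 0.2201 0.5538] 31.731054514344628 [-0.5  0.  -0.4  0.2 -0.8 -0.6  0.8  0.2 -0.5 -0.3 -0.3 -0.2  0.9  0.1
 -0.6]
31.731054514344628
0.7 ([-1.164, -0.194, -0.668], [0.0, -0.1045, 0.0], np.float64(4.34))
```

Emit:
move_arm([
  [-0.98,-0.2,-0.57,0,-0.093,0],
  [-0.98,-0.2,-0.57,0,-0.093,0],
  [-0.98,-0.2,-0.57,0,-0.093,0],
  [-0.98,-0.2,-0.57,0,-0.093,0],
], hand=-1, grip_force=40)

```text
time_s: 1.2
tool_pos: [0.3963, -0.41, 0.2721]
tool_rot: [[-0.847, 0.001, 0.532], [-0.532, 0.0, -0.847], [-0.001, -1.0, 0.001]]
force: [1.3, -0.6, -0.3]
finger_gap: 0.998
```

```bash
python3 - <<'E'
from rig import robot
from plan import plan
import numpy as np
o=robot.get_obs();print(o["time_s"],o["tool_pos"],np.round(o["joint_pos"],1));print(np.round(o["tool_rot"],3).tolist())
p=o["tool_pos"]
for q in([.5,-.25,.27],[.5,0,.25],[.451,.22,.2]):
    print(plan(o["tool_rot"],p,q,-58));p=q
E
```

```text
1.2 [ 0.39628232 -0.41000346  0.27208489] [ 46.2  20.7  -6.1  97.8   2.4  61.6 -18.5]
[[-0.847, 0.001, 0.532], [-0.532, 0.0, -0.847], [-0.001, -1.0, 0.001]]
([-0.865, 0.011, -0.402], [-0.0004, 0.0014, -0.0007], np.float64(3.05))
([-0.665, 0.1, -1.059], [-0.0004, 0.0014, -0.0007], np.float64(4.01))
([-0.377, 0.25, -1.062], [-0.0004, 0.0014, -0.0007], np.float64(3.69))
```

Emit:
move_arm([
  [-0.3,0,-0.18,0,0,0],
  [-0.6,0,-0.4,0,0,0],
  [-0.85,0,-0.6,0,0,0],
  [-0.98,0,-0.8,0,0,0],
  [-1,0,-1,0,0,0],
])

```text
time_s: 1.82
tool_pos: [0.4591, -0.1335, 0.2715]
tool_rot: [[-0.846, 0.001, 0.533], [-0.533, 0.001, -0.846], [-0.002, -1.0, 0.0]]
force: [0.0, 0.7, 0.3]
finger_gap: 1.001
```

```bash
python3 - <<'E'
from rig import robot
from plan import plan
import numpy as np
o=robot.get_obs();print(o["time_s"],o["tool_pos"],np.round(o["joint_pos"],1));print(np.round(o["tool_rot"],3).tolist())
p=o["tool_pos"]
for q in([.48,0,.26],[.451,.22,.22]):
    print(plan(o["tool_rot"],o["tool_pos"],q,-58))
E
```

```text
1.825 [ 0.45910804 -0.13345591  0.27151745] [ 23.8  11.9 -14.8 110.2   3.5  58.3 -50.3]
[[-0.846, 0.001, 0.533], [-0.533, 0.001, -0.846], [-0.002, -1.0, 0.0]]
([-0.444, 0.058, -0.509], [-0.0, 0.0024, -0.0011], np.float64(2.17))
([-0.907, 0.259, -1.517], [-0.0, 0.0024, -0.0011], np.float64(5.72))
```

Emit:
move_arm([
  [-0.22,0.03,-0.25,0,0,0],
  [-0.44,0.06,-0.5,0,0,0],
  [-0.56,0.08,-0.75,0,0,0],
  [-0.68,0.1,-1,0,0,0],
  [-0.7,0.1,-1,0,0,0],
])

```text
time_s: 2.45
tool_pos: [0.4697, 0.1116, 0.2514]
tool_rot: [[-0.844, -0.0, 0.536], [-0.536, 0.002, -0.844], [-0.001, -1.0, -0.002]]
force: [0.1, -0.3, 0.4]
finger_gap: 1.0
```

```bash
python3 - <<'E'
from rig import robot
from plan import plan
import numpy as np
o=robot.get_obs();print(o["time_s"],o["tool_pos"],np.round(o["joint_pos"],1));print(np.round(o["tool_rot"],3).tolist())
for q in([.4512,.22,.22],):
    print(plan(o["tool_rot"],o["tool_pos"],q,-58))
E
```

```text
2.45 [0.46969978 0.11161947 0.25143616] [  2.   14.7 -24.1 110.5   7.   56.3 -82.8]
[[-0.844, -0.0, 0.536], [-0.536, 0.002, -0.844], [-0.001, -1.0, -0.002]]
([-0.213, 0.158, -0.507], [0.0011, 0.005, -0.0006], np.float64(1.83))
```

Emit:
move_arm([
  [-0.11,0.08,-0.25,0,0,0],
  [-0.21,0.16,-0.51,0,0.005,0],
  [-0.21,0.16,-0.51,0,0.005,0],
  [-0.21,0.16,-0.51,0,0.005,0],
])

```text
time_s: 2.95
tool_pos: [0.453, 0.2142, 0.2193]
tool_rot: [[-0.853, 0.0, 0.522], [-0.522, -0.001, -0.853], [0.0, -1.0, 0.001]]
force: [0.4, -0.6, -0.6]
finger_gap: 0.999
```

```bash
cat > look.py <<'E'
from rig import robot
from plan import plan
from h import *
import sys
n=sys.argv[1]
o=robot.get_obs();print(o["time_s"],o["tool_pos"],np.round(o["joint_pos"],1),np.round(o["tool_rot"],3).tolist())
s=robot.snapshot("wrist");F=(.4514,.2201,np.radians(31.7))
im=cv2.resize(s["color"][:,:,::-1],None,fx=1.5,fy=1.5)
for P in(circ(F[0],F[1],.063,.047),bar(*F)):
    cv2.polylines(im,[np.int32((proj(s,P)+.5)*1.5)],True,(0,0,255),1)
cv2.imwrite(f"pics/{n}.png",im)
print(plan(o["tool_rot"],o["tool_pos"],[.4514,.22,.078],-58.3))
E
python3 look.py w1
```

```text
2.95 [0.45297324 0.21417913 0.21925959] [ -8.9  19.2 -26.2 109.8  10.5  53.3 -98.6] [[-0.853, 0.0, 0.522], [-0.522, -0.001, -0.853], [0.0, -1.0, 0.001]]
([-0.009, 0.706, -0.03], [-0.0005, -0.0026, 0.0003], np.float64(2.26))
```

View pics/w1.png

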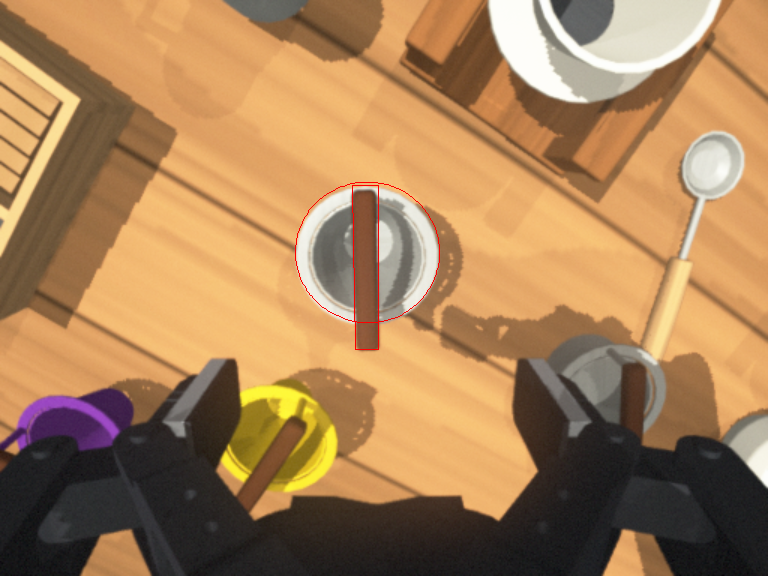

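The wrist view shows the bar at (366, 187–348) and the flange centred at (367, 252), matching the fitted pose within about 1–2 px. Descending now.

Emit:
move_arm([
  [-0.01,0.1,-0.03,0,-0.003,0],
  [-0.01,0.3,-0.03,0,-0.003,0],
  [-0.01,0.5,-0.03,0,-0.003,0],
  [-0.01,0.7,-0.03,0,-0.003,0],
  [-0.01,0.705,-0.03,0,-0.003,0],
])

```text
time_s: 3.62
tool_pos: [0.45, 0.2188, 0.0765]
tool_rot: [[-0.851, -0.004, 0.525], [-0.525, -0.003, -0.851], [0.005, -1.0, 0.001]]
force: [-0.1, -0.2, -0.1]
finger_gap: 1.0
```

```bash
python3 look.py w2
```

```text
3.625 [0.45003679 0.21877235 0.07654489] [ -14.    32.   -21.5  115.3   19.2   36.4 -106.5] [[-0.851, -0.004, 0.525], [-0.525, -0.003, -0.851], [0.005, -1.0, 0.001]]
([-0.009, -0.007, -0.002], [-0.0004, -0.0006, 0.0033], np.float64(0.04))
```

View pics/w2.png

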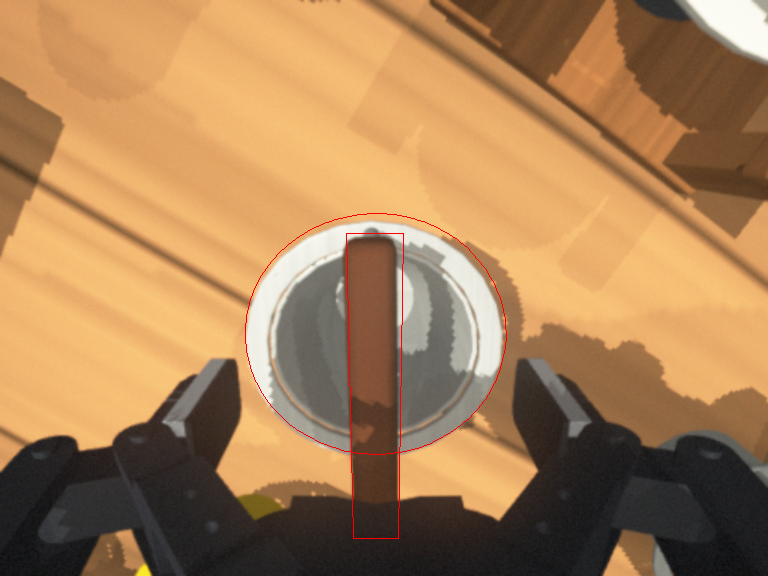

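The bar (371, 238–500) lies between the pads with room on both sides. The overlay is off by only 1–2 mm. Closing.

Emit:
move_arm([
  [0,0,0,0,0,0],
  [0,0,0,0,0,0],
  [0,0,0,0,0,0],
  [0,0,0,0,0,0],
  [0,0,0,0,0,0],
], hand=1, grip_force=50)

```text
time_s: 4.3
tool_pos: [0.4515, 0.2216, 0.0788]
tool_rot: [[-0.85, 0.001, 0.527], [-0.527, 0.0, -0.85], [-0.001, -1.0, 0.0]]
force: [-0.8, -1.7, 6.2]
finger_gap: 0.154
```

Emit:
move_arm([
  [0,0,0,0,0,0],
  [0,0,0,0,0,0],
  [0,0,0,0,0,0],
])

```text
time_s: 4.68
tool_pos: [0.4515, 0.2216, 0.0788]
tool_rot: [[-0.85, 0.001, 0.527], [-0.527, 0.0, -0.85], [-0.001, -1.0, 0.0]]
force: [-0.7, -0.4, 6.0]
finger_gap: 0.157
```

Emit:
move_arm([
  [0,-0.15,0,0,0,0],
  [0,-0.4,0,0,0,0],
  [0,-0.65,0,0,0,0],
  [0,-0.9,0,0,0,0],
  [0,-0.9,0,0,0,0],
])

```text
time_s: 5.3
tool_pos: [0.4529, 0.2228, 0.2618]
tool_rot: [[-0.85, 0.007, 0.527], [-0.527, 0.003, -0.85], [-0.007, -1.0, 0.001]]
force: [0.1, 0.9, -1.7]
finger_gap: 0.149
```

```bash
cat > look2.py <<'E'
from rig import robot
from plan import plan
from h import *
import sys
n=sys.argv[1]
o=robot.get_obs();p=o["tool_pos"];print(o["time_s"],p,np.round(o["joint_pos"],1),np.round(o["tool_rot"],3).tolist(),o["force"].round(1),o["finger_gap"])
z=o["tool_rot"][:,2];a=np.arctan2(z[1],z[0])+np.pi/2
dz=p[2]-.0788
ims=[]
for v in("top","scene"):
    s=robot.snapshot(v);im=cv2.resize(s["color"][:,:,::-1],None,fx=4,fy=4,interpolation=cv2.INTER_CUBIC)
    for P in(circ(p[0],p[1],.063+dz,.047),bar(p[0],p[1],a,.104+dz),circ(p[0],p[1],dz,.02),circ(.6462,.1944,.13,.047)):
        cv2.polylines(im,[np.int32((proj(s,P)+.5)*4)],True,(0,0,255),1)
    c=np.int32(proj(s,[p[0],p[1],p[2]])[0]*4);x0=max(0,min(c[0]-200,2048-400));y0=max(0,min(c[1]-200,1536-400))
    ims.append(im[y0:y0+400,x0:x0+400])
cv2.imwrite(f"pics/{n}.png",np.hstack(ims))
print(plan(o["tool_rot"],p,[.646,.1944,p[2]],None))
E
python3 look2.py l1
```

```text
5.3 [0.45294634 0.22283614 0.26179562] [ -8.1  16.5 -27.8 107.    9.1  58.2 -97.8] [[-0.85, 0.007, 0.527], [-0.527, 0.003, -0.85], [-0.007, -1.0, 0.001]] [ 0.1  0.9 -1.7] 0.14932086046944137
([-0.746, 0.006, 0.629], [0.0, 0.0, 0.0], np.float64(3.12))
```

View pics/l1.png

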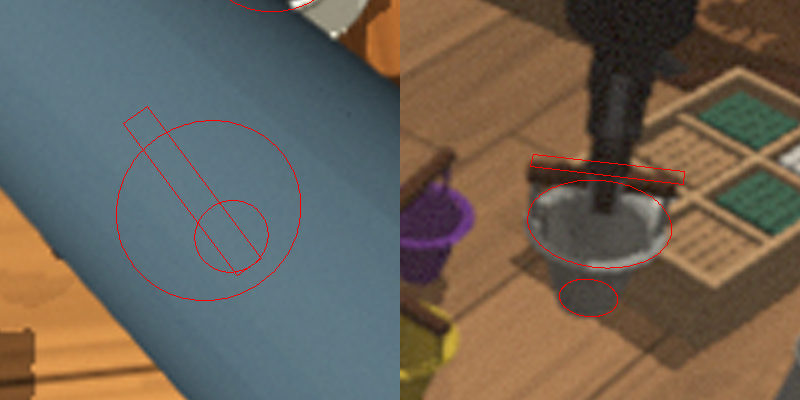

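The filter is held upright and the model overlay agrees within about 2 mm. Carrying it over to the dripper at this height.

Emit:
move_arm([
  [-0.15,0,0.12,0,0,0],
  [-0.35,0,0.3,0,0,0],
  [-0.55,0,0.47,0,0,0],
  [-0.74,0.01,0.63,0,0,0],
  [-0.74,0.01,0.63,0,0,0],
])

```text
time_s: 6.02
tool_pos: [0.6449, 0.1896, 0.252]
tool_rot: [[-0.852, -0.004, 0.523], [-0.523, -0.002, -0.852], [0.005, -1.0, 0.0]]
force: [-0.5, 0.3, -1.4]
finger_gap: 0.151
```

Emit:
move_arm([
  [0,0,0,0,0,0],
  [0,0,0,0,0,0],
])

```text
time_s: 6.28
tool_pos: [0.6418, 0.1931, 0.2556]
tool_rot: [[-0.849, -0.002, 0.528], [-0.528, -0.0, -0.849], [0.002, -1.0, -0.001]]
force: [-0.2, -0.3, -1.5]
finger_gap: 0.153
```

```bash
python3 look2.py l2
```

```text
6.275 [0.64176472 0.19314525 0.25564199] [ -5.7  33.5 -22.9  82.1  13.4  67.2 -88.5] [[-0.849, -0.002, 0.528], [-0.528, -0.0, -0.849], [0.002, -1.0, -0.001]] [-0.2 -0.3 -1.5] 0.15341051337328787
([-0.021, -0.0, 0.006], [0.0, 0.0, 0.0], np.float64(0.07))
```

View pics/l2.png

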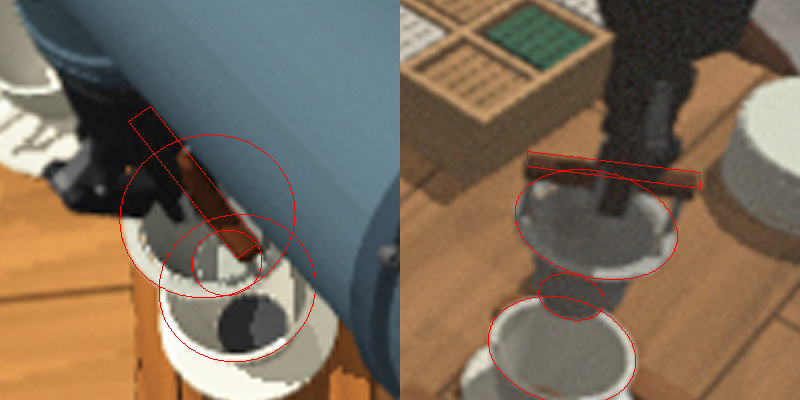

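Emit:
move_arm([
  [-0.023,0,0.005,0,0,0],
  [-0.023,0.1,0.005,0,0,0],
  [-0.023,0.25,0.005,0,0,0],
  [-0.023,0.35,0.005,0,0,0],
  [-0.023,0.35,0.005,0,0,0],
])

```text
time_s: 7.0
tool_pos: [0.6462, 0.1934, 0.1838]
tool_rot: [[-0.85, -0.004, 0.527], [-0.527, -0.001, -0.85], [0.004, -1.0, -0.001]]
force: [0.4, -0.1, -0.9]
finger_gap: 0.148
```

Emit:
move_arm([
  [0,0,0,0,0,0],
  [0,0,0,0,0,0],
])

```text
time_s: 7.25
tool_pos: [0.6484, 0.1943, 0.1875]
tool_rot: [[-0.85, 0.002, 0.527], [-0.527, 0.001, -0.85], [-0.002, -1.0, 0.0]]
force: [-0.7, 0.3, -0.7]
finger_gap: 0.15
```

```bash
python3 look2.py l3
```

```text
7.25 [0.6483788  0.19431547 0.18754743] [ -6.2  37.7 -21.9  84.9  15.2  60.3 -89.8] [[-0.85, 0.002, 0.527], [-0.527, 0.001, -0.85], [-0.002, -1.0, 0.0]] [-0.7  0.3 -0.7] 0.1502705075243835
([0.01, -0.0, -0.007], [0.0, 0.0, 0.0], np.float64(0.04))
```

View pics/l3.png

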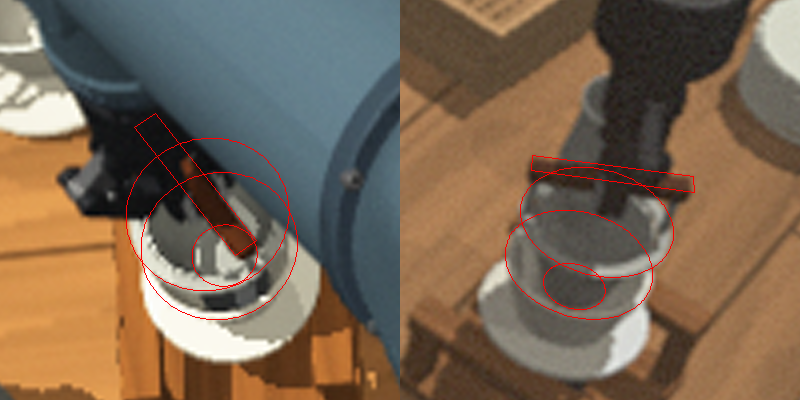

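Centred and part-way in, with no contact. Lowering gently, with a correction of about −1.5 mm in x.

Emit:
move_arm([
  [0.007,0.03,-0.003,0,0,0],
  [0.007,0.07,-0.003,0,0,0],
  [0.007,0.11,-0.003,0,0,0],
  [0.007,0.14,-0.003,0,0,0],
  [0.007,0.14,-0.003,0,0,0],
])

```text
time_s: 7.98
tool_pos: [0.6457, 0.1936, 0.1575]
tool_rot: [[-0.85, -0.001, 0.527], [-0.527, -0.0, -0.85], [0.001, -1.0, -0.0]]
force: [-0.4, -0.2, -1.6]
finger_gap: 0.151
```

Emit:
move_arm([
  [0,0.01,0,0,0,0],
  [0,0.015,0,0,0,0],
  [0,0.02,0,0,0,0],
  [0,0.02,0,0,0,0],
])

```text
time_s: 8.48
tool_pos: [0.6461, 0.1937, 0.1543]
tool_rot: [[-0.85, -0.0, 0.527], [-0.527, -0.0, -0.85], [0.0, -1.0, 0.0]]
force: [0.3, 1.3, -1.8]
finger_gap: 0.154
```

No contact yet, and it's 5.5 mm above the expected seat.

Emit:
move_arm([
  [0,0.005,0,0,0,0],
  [0,0.01,0,0,0,0],
  [0,0.015,0,0,0,0],
  [0,0.02,0,0,0,0],
  [0,0.02,0,0,0,0],
])

```text
time_s: 9.1
tool_pos: [0.646, 0.1937, 0.1501]
tool_rot: [[-0.85, -0.0, 0.527], [-0.527, -0.0, -0.85], [0.0, -1.0, -0.0]]
force: [0.2, 0.0, -1.9]
finger_gap: 0.151
```

Emit:
move_arm([
  [0,0.004,0,0,0,0],
  [0,0.008,0,0,0,0],
  [0,0.008,0,0,0,0],
])

```text
time_s: 9.48
tool_pos: [0.6463, 0.1937, 0.1489]
tool_rot: [[-0.85, 0.0, 0.527], [-0.527, -0.0, -0.85], [-0.0, -1.0, 0.0]]
force: [0.1, -0.2, 0.9]
finger_gap: 0.151
```

```bash
python3 look2.py l4
```

```text
9.475 [0.64626841 0.19365206 0.14893766] [ -6.6  39.9 -21.3  86.7  16.3  56.5 -90.6] [[-0.85, 0.0, 0.527], [-0.527, -0.0, -0.85], [-0.0, -1.0, 0.0]] [ 0.1 -0.2  0.9] 0.1508221524814312
([-0.001, -0.0, -0.004], [0.0, 0.0, 0.0], np.float64(0.01))
```

View pics/l4.png

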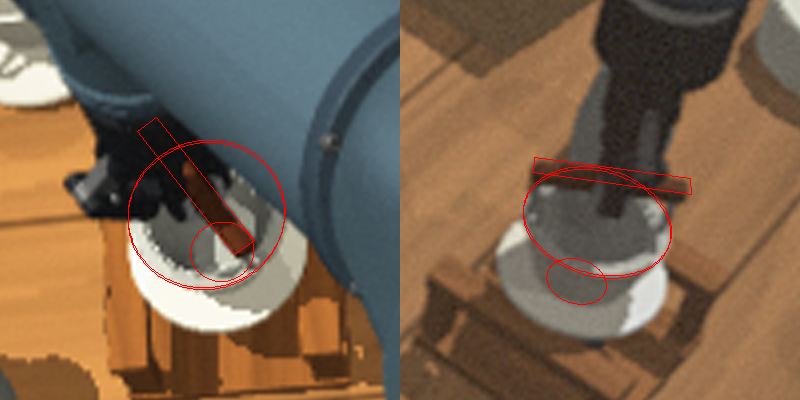

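The force reversed (−1.9 to +0.9 N) right at the expected seat height, and the flange coincides with the dripper rim in both views. One more small press, then release.

Emit:
move_arm([
  [0,0.003,0,0,0,0],
  [0,0.004,0,0,0,0],
  [0,0.004,0,0,0,0],
])

```text
time_s: 9.95
tool_pos: [0.6463, 0.1936, 0.1488]
tool_rot: [[-0.85, 0.0, 0.526], [-0.526, -0.0, -0.85], [-0.0, -1.0, 0.0]]
force: [-2.3, -2.8, 6.5]
finger_gap: 0.15
```

Emit:
move_arm([
  [0,0,0,0,0,0],
  [0,0,0,0,0,0],
  [0,0,0,0,0,0],
  [0,0,0,0,0,0],
  [0,0,0,0,0,0],
], hand=-1)

```text
time_s: 10.58
tool_pos: [0.6461, 0.1938, 0.1478]
tool_rot: [[-0.85, -0.0, 0.527], [-0.527, 0.0, -0.85], [0.0, -1.0, -0.0]]
force: [0.6, 0.2, -0.6]
finger_gap: 1.0
```

Emit:
move_arm([
  [0,0,0,0,0,0],
  [0,-0.05,0,0,0,0],
  [0,-0.15,0,0,0,0],
  [0,-0.3,0,0,0,0],
  [0,-0.5,0,0,0,0],
])

```text
time_s: 11.2
tool_pos: [0.6459, 0.1937, 0.2498]
tool_rot: [[-0.85, -0.0, 0.527], [-0.527, 0.0, -0.85], [0.0, -1.0, -0.0]]
force: [-0.6, -0.0, 0.5]
finger_gap: 1.0
```

```bash
cat > fin.py <<'E'
from rig import robot
from h import *
import sys
o=robot.get_obs();print(o["time_s"],o["tool_pos"],o["force"].round(1),o["finger_gap"])
F=(.6463,.1937,np.radians(31.8))
ims=[]
for v in("wrist","scene"):
    s=robot.snapshot(v);im=cv2.resize(s["color"][:,:,::-1],None,fx=4,fy=4,interpolation=cv2.INTER_CUBIC)
    for P in(circ(F[0],F[1],.133,.047),bar(*F,.174)):
        cv2.polylines(im,[np.int32((proj(s,P)+.5)*4)],True,(0,0,255),1)
    if v=="wrist": ims.append(cv2.resize(im,(533,400)))
    else:
        c=np.int32(proj(s,[F[0],F[1],.14])[0]*4);k=im[c[1]-200:c[1]+200,c[0]-133:c[0]+134];ims.append(k)
    print(v,[(np.round(r["xyz"],3).tolist(),round(r["conf"],2)) for r in robot.recognise(s,"cone_filter")])
cv2.imwrite(f"pics/{sys.argv[1]}.png",np.hstack(ims))
E
python3 fin.py f1
```

```text
11.2 [0.64592758 0.19370235 0.2498402 ] [-0.6 -0.   0.5] 0.9999556696370907
wrist [([0.273, 0.239, 0.065], 0.59), ([0.643, 0.192, 0.13], 0.57)]
scene [([0.64, 0.202, 0.134], 0.82), ([0.285, 0.205, 0.059], 0.8)]
```

View pics/f1.png

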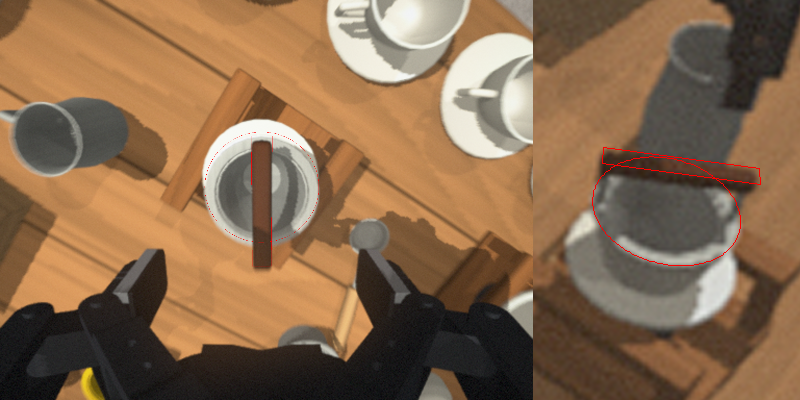

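The wrist view shows the released filter in the cone dripper, with its flange at (262, 187) on the rim and its bar level. In the scene view it matches the fully-home model. The fingers are clear, so I'll let the arm settle and hand in.

Emit:
move_arm([
  [0,-0.1,0,0,0,0],
  [0,-0.1,0,0,0,0],
  [0,-0.1,0,0,0,0],
  [0,-0.1,0,0,0,0],
])

```text
time_s: 11.9
tool_pos: [0.6458, 0.1936, 0.2672]
tool_rot: [[-0.85, -0.001, 0.527], [-0.527, -0.0, -0.85], [0.001, -1.0, -0.0]]
force: [-0.8, -0.5, -0.6]
finger_gap: 1.002
```

```bash
python3 -c "
from rig import robot
s=robot.snapshot('scene');print([(r['xyz'],r['conf']) for r in robot.recognise(s,'tub_filter')])
print(robot.job_done(),robot.get_obs()['time_s'])"
```

```text
[([0.4496, -0.0014, 0.0385], 0.69)]
the job is handed in; nothing more can be done
the job is handed in; nothing more can be done
```

The cone filter is sitting in the cone-shaped dripper, and I handed the job in at about 12 s of the 38 s allowed. No verdict was reported.

- **What I did:** I gripped the filter by its bar, carried it over and lowered it in small steps. Contact came at the expected seated height (TCP 0.1488 m). After a light press of about 6 N I let go and moved the gripper up about 12 cm.
- **Last checks:** in the scene view the flange lies on the dripper's rim and the bar is level. The tub filter was found within about 5 mm of where it started.
- **Disagreements:**
  - The wrist-camera overlay was off by roughly 1–3 mm.
  - The scene-view network's position for the filter was about 10 mm from the measured seat. It reports the middle of the visible surface, not the axis, so I relied on the overlay, the contact force and the tool height instead.

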